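Load the topping rail with its lidded pots

ROBOT

A 6-joint arm with a two-finger parallel gripper is mounted at the origin on a cart in front of the work surface, level with it; the furniture and walls round the work are solid. World frame = base frame: x ahead of the robot, y to its left, z up, the work surface at z = 0. Lengths are in m, angles in degrees, forces in N, time in s.
With the tool pointing down it reaches from about 0.4 to 0.825 m from the base axis. Payload 7 kg.
Tool frame: the origin (TCP) lies midway between the tips of the shut fingers; the grasp point (between the pads) lies 19 mm behind it; z points along the fingers, y is the line along which they close (so a half turn about z gives the same grasp; the last joint's range is limited). The gripper opens to 88 mm and grips with 3 to 60 N. Pads are 19 mm wide; open, the fingers measure 130 mm over their backs; the gripper's body (78 mm by 193 mm) begins 47 mm behind the grasp point.
Start: joints at [90.361, 20.546, 0.682, 0, -70.136, -16.507], TCP at [0.188, 0.648, 0.191] pointing down, gripper open.
Joint ranges: [-176.03, 176.03], [-82.01, 121.73], [-58.28, 71.71], [-173.87, 95.51], [-174.79, -0.11], [-173.66, 173.66]. Speed limits (degrees/s): [136.94, 136.94, 172.46, 180, 180, 180].

INTERFACE

Orientations are given as [roll, pitch, yaw] about the fixed x, y, z axes, in that order (R = Rz(yaw) Ry(pitch) Rx(roll)).
In Python, from plant import ctrl gives the robot as it stands. The module is installed in compiled form; this text tells all that it offers.
- The arm moves only by the tool send_rows, never from a script. Its argument "plan" is a list that holds one entry, the list of rows, each a list of 6 numbers: the shift along the tool's x, y, z in shares of 40 cm (1.0 is 40 cm), then the turn, a rotation vector about the tool's x, y, z in parts of the range, where 1.0 means 90 degrees. A call has 1 to 8 rows; each row is the pose to reach, as a shift and turn from the pose commanded when the call began, along the tool's axes at that moment; what a row does not reach only later rows make up. A row lasts 1/12 s, in which the tool goes at most 41.7 mm and 7.16 degrees, less where a joint would pass 70% of its speed; a pose out of reach is approached as far as the arm can. A shift or turn number past 1, either way, is cut back to 1. A call with a gripper value outside its range is refused whole. "fingers" is the opening, from 0 (shut) to 1 (fully open), set as the call begins (left out, the last holds). The fingers move at their own pace and stop on an object; the grip force is fixed at half the most. Time passes only in rows, so rows that repeat a pose let the fingers close. It gives the time, the measured TCP pose, the force, the opening and the grip force at its end, in the units of the state.
- ctrl.get_obs(): the state, without advancing time (a new reading comes with each control period).
- ctrl.snapshot(name): name is "side" or "top" or "wrist"; returns a dict with "img" (420x560x3 uint8, red, green, blue), "K" (3x3 intrinsics, pixels), "pose" (4x4, takes a point from camera to world coordinates). Camera axes: x right, y down, z forward; pixel columns grow to the right and rows downward; lengths in m; the calibration is good to about 2 mm. A picture is of the moment at which its call begins. There is no depth.
- ctrl.close_job(): hands the job in; it is judged then, once.
The state is a dict: "clock": time; "joint_pos": joint angles; "qvel": joint speeds; "tau": joint torques, N m; "tool_pos": TCP position; "orientation": TCP orientation; "force": force on the tool from outside, world axes, zero at the start; "moment": the same for the moment, N m; "opening": finger opening in m; "gripper_force": force on a finger pad.
Only numpy, scipy, OpenCV 4.12 (cv2) and the standard library are available. Lean on these libraries where they do the work, as an engineer would, in place of code of your own. Each camera call takes 0.05 s, during which the arm holds its last target. There are 200 camera calls.

TASK

Set up the dessert topping rail for service: take the four lidded steel pots by their lid grips out of the wire caddy, one after another, and gently lower each into the rail opening that is cut for it (each round pot into the round opening of its size, the square pot into the square one), so that every pot hangs level by its rim, resting on its plate. Leave the kitchen timer and the jam jar where they stand.

Things in the scene. Friction and masses are not known exactly. Their poses are not given: they have to be found in the camera images.
- pot_small: small round steel pot, lid fixed, 0.1-0.4 kg, standing in one of the 4 cells (96 mm apart) of the low wire caddy. Wall 42 mm across, tapering over the lowest 30 mm to 32 at the foot; projecting rim 60 mm across, its underside 56 mm above the foot; lid top 66 mm above the foot, on it a round black knob 20 mm across, 32 mm tall (top 98 mm above the foot). Origin: centre of underside, z up
- pot_medium: medium round steel pot, lid fixed, 0.1-0.4 kg, standing in one of the 4 cells (96 mm apart) of the low wire caddy. Wall 54 mm across, tapering over the lowest 30 mm to 44 at the foot; projecting rim 72 mm across, its underside 56 mm above the foot; lid top 66 mm above the foot, on it a round black knob 24 mm across, 32 mm tall (top 98 mm above the foot). Origin: centre of underside, z up
- pot_large: large round steel pot, lid fixed, 0.1-0.4 kg, standing in one of the 4 cells (96 mm apart) of the low wire caddy. Wall 66 mm across, tapering over the lowest 30 mm to 56 at the foot; projecting rim 84 mm across, its underside 56 mm above the foot; lid top 66 mm above the foot, on it a round black knob 28 mm across, 32 mm tall (top 98 mm above the foot). Origin: centre of underside, z up
- pot_square: square steel pot, lid fixed, 0.15-0.3 kg, in a caddy cell. Walls 50 mm square, lowest 24 mm only 43; projecting rim 72 mm square, its underside 56 mm above the foot; lid top 66 mm above the foot, on it an upright black bar grip 14 mm thick (x), 44 long (y), 32 tall. Origin: centre of underside, z up, x and y square to the walls
- plate_small: adapter plate 94 mm square, 4 mm thick, with a round through-opening 49 mm across in its middle, for the small round pot; fixed in one of the 4 places of the steel serving rail (a row, 96 mm apart; tops 80 mm above the trolley, empty below; rail edges 3 mm higher). Origin: centre of underside, z up; x runs across the row, y along it
- plate_medium: adapter plate 94 mm square, 4 mm thick, with a round through-opening 61 mm across in its middle, for the medium round pot; fixed in one of the 4 places of the steel serving rail (a row, 96 mm apart; tops 80 mm above the trolley, empty below; rail edges 3 mm higher). Origin: centre of underside, z up; x runs across the row, y along it
- plate_large: adapter plate 94 mm square, 4 mm thick, with a round through-opening 73 mm across in its middle, for the large round pot; fixed in one of the 4 places of the steel serving rail (a row, 96 mm apart; tops 80 mm above the trolley, empty below; rail edges 3 mm higher). Origin: centre of underside, z up; x runs across the row, y along it
- plate_square: adapter plate like the others, in the same rail, with a square through-opening 59 x 59 mm, sides along the plate's x and y, for the square pot. Origin: centre of underside, z up; x runs across the row, y along it
- kitchen_timer: bystander: red and white wind-up kitchen timer, 68 mm across and 60 mm tall, loose, to the right of the work (-y); origin centre of its underside
- jam_jar: bystander: squat jar with white lid, 70 mm across and 99 mm tall, loose, to the right of the work (-y); origin centre of its underside

How it is judged (in metres and radians):
At the end, for the whole second after the job is handed in: Each of the four pots hangs in the opening of its own plate: centre within 8 mm of the plate's centre, its foot 47 to 56 mm below the plate's underside (52 when the rim rests on the plate), upright within 4 degrees, and at rest (horizontal distance between pot_small and plate_small below 0.008 m and z of pot_small in the frame of plate_small between -0.056 and -0.047 m and angle between each of pot_small, pot_medium, pot_large, pot_square's own z axis and vertical below 0.07 rad and linear speed of each of pot_small, pot_medium, pot_large, pot_square below 0.02 m/s and horizontal distance between pot_medium and plate_medium below 0.008 m and z of pot_medium in the frame of plate_medium between -0.056 and -0.047 m and horizontal distance between pot_large and plate_large below 0.008 m and z of pot_large in the frame of plate_large between -0.056 and -0.047 m and horizontal distance between pot_square and plate_square below 0.008 m and z of pot_square in the frame of plate_square between -0.056 and -0.047 m); the robot touches nothing.
It fails at once if the kitchen timer is moved more than 30 mm (distance of kitchen_timer from where it was at the start of the episode above 0.03 m).
It fails at once if the jam jar is moved more than 30 mm (distance of jam_jar from where it was at the start of the episode above 0.03 m).
It fails at once if a pot is let drop into its opening (faster than 0.5 m/s there) instead of being lowered ((horizontal distance between pot_small and plate_small below 0.02 m and z of pot_small in the frame of plate_small below 0 m and linear speed of pot_small above 0.5 m/s) or (horizontal distance between pot_medium and plate_medium below 0.02 m and z of pot_medium in the frame of plate_medium below 0 m and linear speed of pot_medium above 0.5 m/s) or (horizontal distance between pot_large and plate_large below 0.02 m and z of pot_large in the frame of plate_large below 0 m and linear speed of pot_large above 0.5 m/s) or (horizontal distance between pot_square and plate_square below 0.02 m and z of pot_square in the frame of plate_square below 0 m and linear speed of pot_square above 0.5 m/s)).
It also fails if it takes over 112 s, if anything falls off the work surface, if the arm or the gripper's body presses on something with over 40 N, if the wrist force passes 120 N, or if a joint passes its speed limit or range.

## Working session

There is one attempt and no reset: what is moved stays moved. The work goes in short steps, Python scripts to look and compute and a tool call to move; the robot and the scene stay as the last step left them, time stands still between calls to the robot, and variables do not carry over. Pictures are saved under pics/ and viewed, at most 17 in all, crops included, and the job is handed in when it is done.

Besides the shell and the picture viewer there is one more tool, called after "Emit:" in YAML: its name, and indented under it one key for each argument. send_rows: Moves the arm, as the interface text tells. Its arguments: {"type":"object","properties":{"plan":{"type":"array","items":{"type":"array","items":{"type":"array","items":{"type":"number"}}}},"fingers":{"type":"number"}},"required":["plan"]}

```bash
mkdir -p pics; python3 - <<'E'
from plant import ctrl
import cv2
o=ctrl.get_obs();print(o)
for n in("top","side"):
    s=ctrl.snapshot(n);cv2.imwrite(f"pics/{n}0.png",s["img"][:,:,::-1]);print(n,s["K"],s["pose"])
E
```

```text
{'clock': 0.0, 'joint_pos': array([ 9.03612962e+01,  2.05899252e+01,  6.33454018e-01, -2.04366141e-02,
       -7.01370816e+01, -1.65077693e+01]), 'qvel': array([ 0.03133362,  0.1171313 , -0.13081231, -0.02544011,  0.0066116 ,
        0.03241643]), 'tau': array([ 3.00504162e-04, -5.82720780e+01,  2.93054241e+01,  6.99713320e+00,
        6.78488650e-03, -1.61648632e-04]), 'tool_pos': array([0.18757977, 0.64782707, 0.18963637]), 'orientation': array([ 1.79904844e+02, -8.16525705e-03, -1.61534258e+01]), 'force': array([ 0.07996244,  0.78524199, -0.07948915]), 'moment': array([ 0.00710154, -0.05494329, -0.01051042]), 'gripper_force': 0.0, 'opening': 0.08750326183863058}
top [[502.27514908   0.         279.73013509]
 [  0.         502.27514908 203.00913762]
 [  0.           0.           1.        ]] [[-0.02592442 -0.99028648  0.13660388  0.31933871]
 [-0.99941057  0.02875095  0.01875896 -0.09412085]
 [-0.02250423 -0.13603704 -0.99044812  1.5283025 ]
 [ 0.          0.          0.          1.        ]]
side [[391.59993249   0.         280.09805045]
 [  0.         391.59993249 209.58461469]
 [  0.           0.           1.        ]] [[-0.9997387   0.01004483 -0.02053369  0.540649  ]
 [ 0.02283176  0.48257924 -0.87555467  0.90678637]
 [ 0.00111433 -0.87579471 -0.48268249  0.64610649]
 [ 0.          0.          0.          1.        ]]
```

View pics/top0.png

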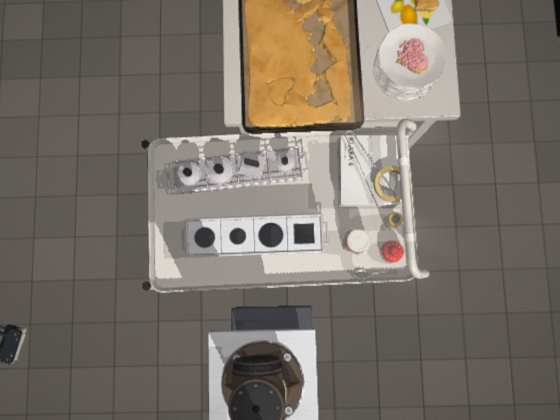

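View pics/side0.png

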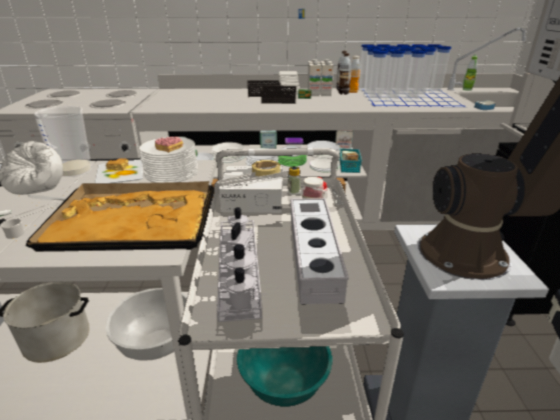

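Top: the rail has openings at (204,237), (237,236), (270,235) and square (304,233). The caddy has knobs at about (187,172), (219,168), (285,160) and the bar at (252,162). I'll enlarge both.

```bash
python3 - <<'E'
import cv2
i=cv2.imread("pics/top0.png")
cv2.imwrite("pics/c1.png",cv2.resize(i[135:265,155:335],None,fx=4.4,fy=4.4,interpolation=cv2.INTER_CUBIC))
E
```

```text
(no output)
```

View pics/c1.png

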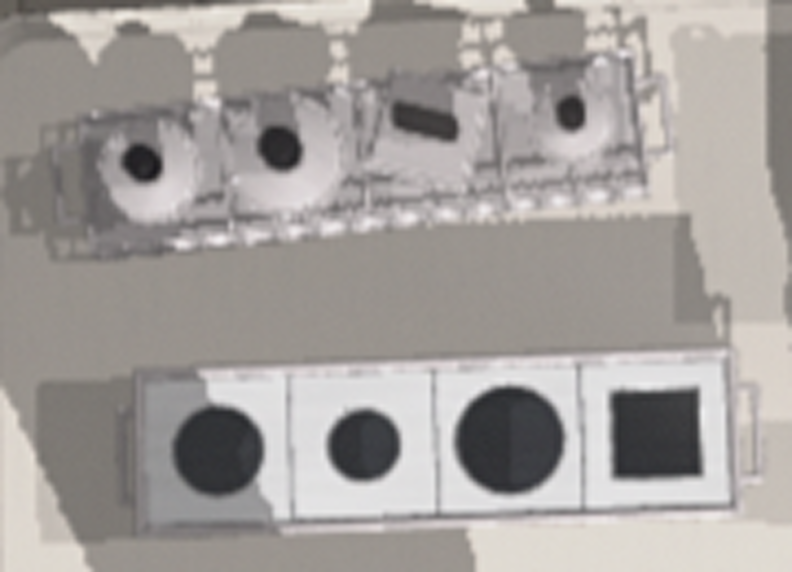

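```bash
cat > h.py <<'E'
import numpy as np
from plant import ctrl
def ray(s,u,v,z):
    d=s["pose"][:3,:3]@np.linalg.solve(s["K"],[u,v,1.]);c=s["pose"][:3,3]
    return (c+d*(z-c[2])/d[2])
def proj(s,P):
    q=s["pose"][:3,:3].T@(np.array(P)-s["pose"][:3,3]);q=s["K"]@q;return q[:2]/q[2]
E
python3 - <<'E'
from h import *
s=ctrl.snapshot("top")
f=lambda c:((c[0]+.5)/4.4-.5+155,(c[1]+.5)/4.4-.5+135)
np.set_printoptions(precision=4,suppress=True)
def row(names,pts,z):
    P=[]
    for n,c in zip(names,pts):
        p=ray(s,*f(c),z);P.append(p);print(n,p)
    P=np.array(P);print("steps",np.linalg.norm(np.diff(P[:,:2],axis=0),axis=1))
    d=P[-1,:2]-P[0,:2];print("dir",np.degrees(np.arctan2(d[0],-d[1])))
    k=np.arange(4)-1.5;u=d/np.linalg.norm(d);print("fit",P[:,:2].mean(0)+.096*k[:,None]*u)
row("mslq",[(219,450),(364,445),(511,440),(657,434)],.080)
row("mlqs",[(142,162),(280,148),(425,120),(571,113)],.086)
a,b=[ray(s,*f(c),.1)for c in[(393,112),(458,130)]];print("bar",a,b)
print("timer",ray(s,393,252,.06),"jar",ray(s,357,241,.1))
E
```

```text
m [0.4265 0.1539 0.08  ]
s [0.4271 0.0583 0.08  ]
l [ 0.4278 -0.0384  0.08  ]
q [ 0.4291 -0.1342  0.08  ]
steps [0.0956 0.0967 0.0958]
dir 0.5111986974716541
fit [[ 0.4263  0.1539]
 [ 0.4272  0.0579]
 [ 0.428  -0.0381]
 [ 0.4289 -0.1341]]
m [0.6198 0.2034 0.086 ]
l [0.6265 0.111  0.086 ]
q [0.6425 0.0138 0.086 ]
s [ 0.6443 -0.0837  0.086 ]
steps [0.0927 0.0985 0.0975]
dir 4.880162511726904
fit [[ 0.621   0.2046]
 [ 0.6292  0.1089]
 [ 0.6373  0.0133]
 [ 0.6455 -0.0824]]
bar [0.6454 0.0338 0.1   ] [ 0.632 -0.009  0.1  ]
timer [ 0.3691 -0.3908  0.06  ] jar [ 0.4014 -0.283   0.1   ]
```

```bash
cat >> h.py <<'E'
def plan(*targets,start=None):
    """targets (x,y,z,yaw) in m, deg: final row of each successive call, in tool axes cm/deg"""
    o=ctrl.get_obs();p=o["tool_pos"];y=o["orientation"][2]
    print("t",round(o["clock"],2),"at",np.round(p,4),np.round(o["orientation"],2),"F",np.round(o["force"],1),"open",round(o["opening"],4),"grip",round(o["gripper_force"],1))
    for t in targets:
        a=np.radians(y);d=np.array(t[:3])-p
        X=np.array([np.cos(a),np.sin(a),0]);Y=np.array([np.sin(a),-np.cos(a),0])
        w=(t[3]-y+180)%360-180
        n=max(np.linalg.norm(d)/.0417,abs(w)/7.16)
        print(np.round([d@X*100,d@Y*100,-d[2]*100,0,0,-w],2),"rows>=",round(n,1))
        p=np.array(t[:3]);y=t[3]
E
python3 -c "
from h import *
plan((.32,.46,.24,-65),(.47,.25,.3,-90),(.62,.06,.3,-90))"
```

```text
t 0.15 at [0.1876 0.648  0.1898] [ 1.7992e+02 -1.0000e-02 -1.6150e+01] F [ 0.1  0.5 -0.9] open 0.0873 grip 0.0
[17.94 14.37 -5.02  0.    0.   48.85] rows>= 6.8
[25.37 -4.72 -6.    0.    0.   25.  ] rows>= 6.4
[ 19. -15.  -0.   0.   0.   0.] rows>= 5.8
```

The manual's scale: shifts go in shares of 40 cm and turns go in shares of 90 degrees. Converting my numbers, 17.9 cm / 40 = 0.4475, 15.7 cm / 40 = 0.3925, 48.85 degrees / 90 = 0.5428.

Emit:
send_rows:
  plan:
    - [[0.0563,0.045,-0.0163,0,0,0.0678],[0.1125,0.09,-0.0325,0,0,0.1356],[0.1688,0.135,-0.0475,0,0,0.2033],[0.225,0.18,-0.0625,0,0,0.2711],[0.2813,0.225,-0.0775,0,0,0.3389],[0.3375,0.27,-0.095,0,0,0.4067],[0.3925,0.315,-0.11,0,0,0.4744],[0.4475,0.36,-0.125,0,0,0.5428]]

```text
clock: 0.82
tool_pos: [0.3201, 0.4588, 0.2407]
orientation: [180.0, -0.0, -65.3]
force: [0.9, -0.3, 0.0]
opening: 0.0877
gripper_force: 0.0
```

Converted, 25.4 cm / 40 = 0.635, 22.2 cm / 40 = 0.555, 25 degrees / 90 = 0.2778.

Emit:
send_rows:
  plan:
    - [[0.08,-0.015,-0.0188,0,0,0.0344],[0.16,-0.03,-0.0375,0,0,0.0689],[0.2375,-0.045,-0.0563,0,0,0.1033],[0.3175,-0.06,-0.075,0,0,0.1389],[0.3975,-0.075,-0.0938,0,0,0.1733],[0.475,-0.0875,-0.1125,0,0,0.2078],[0.555,-0.1025,-0.1313,0,0,0.2422],[0.635,-0.1175,-0.15,0,0,0.2778]]

```text
clock: 1.48
tool_pos: [0.47, 0.2484, 0.3009]
orientation: [180.0, 0.0, -90.1]
force: [0.2, -0.1, -0.1]
opening: 0.088
gripper_force: 0.0
```

Converted, 19 cm / 40 = 0.475, 15.8 cm / 40 = 0.395.

Emit:
send_rows:
  plan:
    - [[0.08,-0.0625,0,0,0,0],[0.1575,-0.125,0,0,0,0],[0.2375,-0.1875,0,0,0,0],[0.3175,-0.25,0,0,0,0],[0.395,-0.3125,0,0,0,0],[0.475,-0.375,0,0,0,0],[0.475,-0.375,0,0,0,0],[0.475,-0.375,0,0,0,0]]

```text
clock: 2.15
tool_pos: [0.6202, 0.0578, 0.2992]
orientation: [179.9, -0.0, -90.2]
force: [-0.3, 0.5, 0.6]
opening: 0.0877
gripper_force: 0.0
```

```bash
python3 - <<'E'
from h import *
import cv2
s=ctrl.snapshot("wrist");cv2.imwrite("pics/w1.png",cv2.resize(s["img"][:,:,::-1],None,fx=1.4,fy=1.4));print(s["K"],s["pose"])
plan()
np.savez("w1.npz",**s)
E
```

```text
[[290.98183722   0.         279.84902616]
 [  0.         290.98183722 210.7383612 ]
 [  0.           0.           1.        ]] [[-0.99999171  0.00377041 -0.00153566  0.62139455]
 [ 0.00322902  0.96428041  0.26486385 -0.01338163]
 [ 0.00247945  0.26485669 -0.9642846   0.49366059]
 [ 0.          0.          0.          1.        ]]
t 2.2 at [0.6196 0.059  0.2996] [ 1.7991e+02 -2.0000e-02 -9.0120e+01] F [ 0.5 -0.8  0. ] open 0.0878 grip 0.0
```

View pics/w1.png

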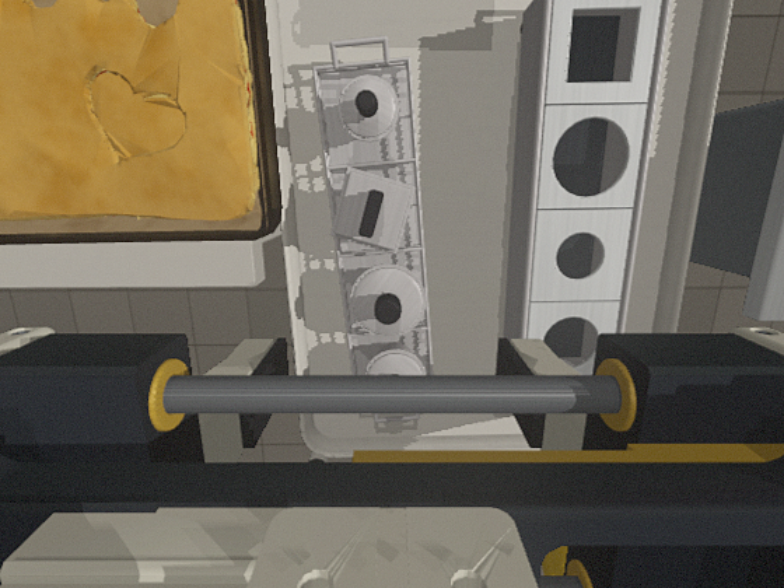

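Wrist view: small knob (367,103), bar (371,213), large knob (388,308). The openings are square (604,45), large (591,156), small (580,255).

```bash
python3 - <<'E'
from h import *
np.set_printoptions(precision=4,suppress=True)
s=dict(np.load("w1.npz"))
for n,u,v,z in[("s knob",367,103,.086),("s rim",370,107,.067),("bar",371,213,.09),("l knob",388,308,.086),("l rim",388,301,.067),("q hole",604,45,.08),("l hole",591,156,.08),("s hole",580,255,.08)]:
    print(n,ray(s,u/1.4,v/1.4,z))
for u,v in[(375,190),(367,236)]:print(ray(s,u/1.4,v/1.4,.1))
E
```

```text
s knob [ 0.6429 -0.0844  0.086 ]
s rim [ 0.6411 -0.0842  0.067 ]
bar [0.6407 0.0146 0.09  ]
l knob [0.6248 0.1127 0.086 ]
l rim [0.6249 0.1105 0.067 ]
q hole [ 0.4285 -0.1329  0.08  ]
l hole [ 0.4283 -0.038   0.08  ]
s hole [0.4274 0.0584 0.08  ]
[ 0.6361 -0.0072  0.1   ]
[0.6445 0.0357 0.1   ]
```

```bash
python3 -c "
from h import *
plan((.6255,.1115,.16,-90),(.6255,.1115,.077,-90),(.6255,.1115,.24,-90),(.428,-.038,.24,-89.5),(.428,-.038,.115,-89.5))"
```

```text
t 2.2 at [0.6196 0.059  0.2996] [ 1.7991e+02 -2.0000e-02 -9.0120e+01] F [ 0.5 -0.8  0. ] open 0.0878 grip 0.0
[-5.25 -0.58 13.96  0.    0.   -0.12] rows>= 3.6
[0.  0.  8.3 0.  0.  0. ] rows>= 2.0
[  0.    0.  -16.3   0.    0.    0. ] rows>= 3.9
[14.95 19.75 -0.    0.    0.   -0.5 ] rows>= 5.9
[ 0.   0.  12.5  0.   0.  -0. ] rows>= 3.0
```

Converted, 13.9 cm / 40 = 0.3475, -5.25 cm / 40 = -0.1313.

Emit:
send_rows:
  plan:
    - [[-0.0325,-0.0038,0.0875,0,0,0],[-0.065,-0.0075,0.175,0,0,0],[-0.1,-0.0113,0.2625,0,0,0],[-0.1313,-0.015,0.3475,0,0,0],[-0.1313,-0.015,0.3475,0,0,0],[-0.1313,-0.015,0.3475,0,0,0]]

```text
clock: 2.7
tool_pos: [0.624, 0.1135, 0.1604]
orientation: [179.8, -0.1, -89.8]
force: [-0.2, -0.2, 1.4]
opening: 0.0875
gripper_force: 0.0
```

Converted, 8.2 cm / 40 = 0.205, 7.7 cm / 40 = 0.1925.

Emit:
send_rows:
  plan:
    - [[0,0,0.0375,0,0,0],[0,0,0.075,0,0,0],[0,0,0.1125,0,0,0],[0,0,0.15,0,0,0],[0,0,0.175,0,0,0],[0,0,0.1925,0,0,0],[0,0,0.205,0,0,0],[0,0,0.205,0,0,0]]

```text
clock: 3.37
tool_pos: [0.6256, 0.1125, 0.0797]
orientation: [-180.0, -0.0, -90.0]
force: [-0.6, -0.6, -0.5]
opening: 0.0875
gripper_force: 0.0
```

```bash
python3 - <<'E'
from h import *
import cv2
plan()
s=ctrl.snapshot("side");c=s["img"][190:330,190:290,::-1]
w=ctrl.snapshot("wrist")["img"][:,:,::-1]
c=cv2.resize(c,(int(100*4.2),588),interpolation=cv2.INTER_CUBIC);w=cv2.resize(w[130:420,150:430],(370,588))
cv2.imwrite("pics/g1.png",np.hstack([c,w]))
E
```

```text
t 3.37 at [0.6256 0.1125 0.0797] [-179.99   -0.    -89.99] F [-0.6 -0.6 -0.5] open 0.0875 grip 0.0
```

View pics/g1.png

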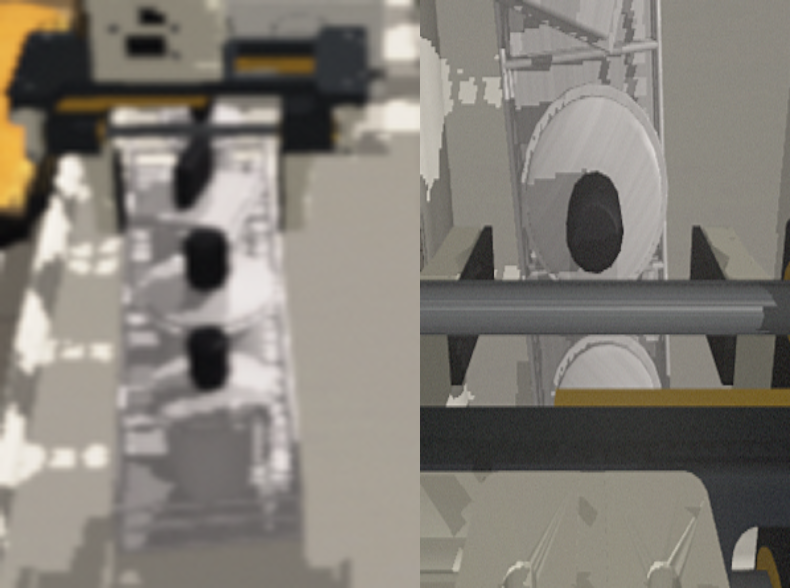

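```bash
python3 - <<'E'
from h import *
s=ctrl.snapshot("wrist");t=ctrl.snapshot("side");print(s["pose"][:3,3],t["pose"][:3,3])
for n,P in[("tcp",ctrl.get_obs()["tool_pos"]),("l",(.6255,.1115,.1)),("m",(.62,.2035,.1)),("q",(.6415,.0142,.1)),("s",(.643,-.084,.1))]:
    a=proj(s,P);b=proj(t,P);print(n,a,"crop",420+(a[0]-150)*370/280,(a[1]-130)*588/290,"side crop",(b-[190,190])*4.2)
E
```

```text
[0.62700984 0.04117923 0.27488255] [0.540649   0.90678637 0.64610649]
tcp [281.16014197 235.03103215] crop 593.3187590296552 212.95947207398112 side crop [201.01784611 274.49765271]
l [282.29970446 243.85614183] crop 594.8246094656406 230.853142753442 side crop [200.58853605 245.9098695 ]
m [289.46822056 361.92907562] crop 604.2972914496222 470.2561947063828 side crop [198.5316431  343.99704814]
q [254.00044428  80.05206904] crop 557.4291585113353 -101.27373587080196 side crop [186.33028752 158.80660262]
s [ 245.96958853 -148.70233981] crop 546.8169562771621 -565.093020024368 side crop [195.50237822  83.96326816]
```

The left half shows the large knob at about (208,258) and the right half at (595,230). Both match the projections, so the fingers straddle the large knob. Grip and lift.

Emit:
send_rows:
  plan:
    - [[0,0,0.005,0,0,0],[0,0,0.005,0,0,0],[0,0,0.005,0,0,0],[0,0,0.005,0,0,0],[0,0,0.005,0,0,0],[0,0,0.005,0,0,0],[0,0,0.005,0,0,0],[0,0,0.005,0,0,0]]
  fingers: 0

```text
clock: 4.23
tool_pos: [0.6256, 0.1124, 0.0776]
orientation: [180.0, -0.0, -90.0]
force: [0.1, 0.2, -1.4]
opening: 0.04
gripper_force: 0.0
```

Converted, -14 cm / 40 = -0.35, -12.7 cm / 40 = -0.3175.

Emit:
send_rows:
  plan:
    - [[0,0,-0.0175,0,0,0],[0,0,-0.0425,0,0,0],[0,0,-0.0925,0,0,0],[0,0,-0.1675,0,0,0],[0,0,-0.2425,0,0,0],[0,0,-0.3175,0,0,0],[0,0,-0.35,0,0,0],[0,0,-0.35,0,0,0]]

```text
clock: 4.9
tool_pos: [0.6278, 0.113, 0.2235]
orientation: [-179.5, 0.1, -90.0]
force: [0.7, -0.0, -0.2]
opening: 0.0005
gripper_force: 0.0
```

```bash
python3 - <<'E'
from h import *
import cv2
plan((.428,-.038,.215,-89.5),(.428,-.038,.12,-89.5))
w=ctrl.snapshot("wrist");print(w["pose"]);cv2.imwrite("pics/g2.png",cv2.resize(w["img"][:,:,::-1],None,fx=1.4,fy=1.4));np.savez("w2.npz",**w)
E
```

```text
t 4.9 at [0.6278 0.113  0.2235] [-1.7955e+02  1.5000e-01 -8.9960e+01] F [ 0.7 -0.  -0.2] open 0.0005 grip 0.0
[15.08 19.99  0.85  0.    0.   -0.46] rows>= 6.0
[ 0.   0.   9.5  0.   0.  -0. ] rows>= 2.3
[[-0.99997113 -0.00302866  0.0069693   0.62740471]
 [-0.00105009  0.96341721  0.26800405  0.04108786]
 [-0.00752604  0.26798899 -0.96339258  0.41778833]
 [ 0.          0.          0.          1.        ]]
```

View pics/g2.png

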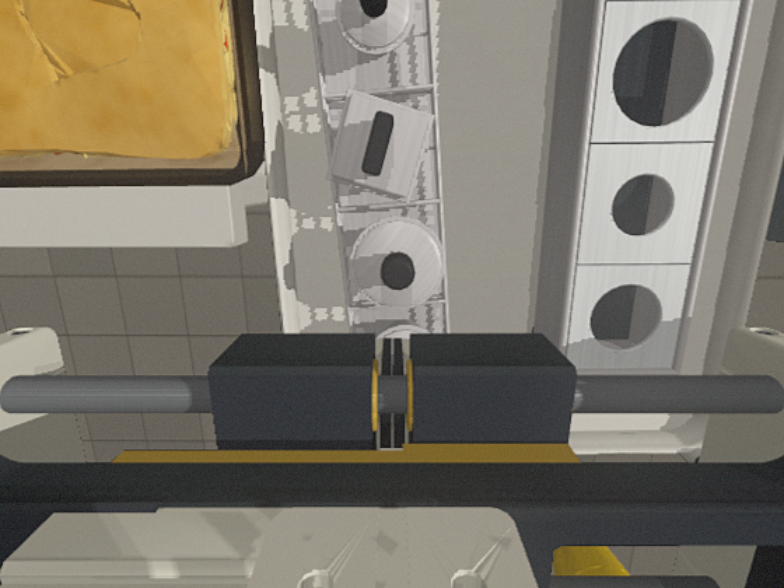

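The fingers close slowly, so they had not reached the knob when the arm lifted. The pot still stands in its cell, with its knob at (398,270). I'll re-measure the positions from this view and repeat with a longer close.

```bash
python3 - <<'E'
from h import *
s=dict(np.load("w2.npz"))
for n,u,v,z in[("l knob",398,270,.088),("l rim",397,264,.068),("bar",378,143,.09),("bar1",388,112,.1),("bar2",371,175,.09),("l hole",663,72,.08),("s hole",643,205,.08),("m hole",626,317,.08)]:
    print(n,ray(s,u/1.4,v/1.4,z).round(4))
plan((.625,.112,.13,-90),(.625,.112,.077,-90))
E
```

```text
l knob [0.6247 0.1113 0.088 ]
l rim [0.6254 0.1103 0.068 ]
bar [0.6403 0.0129 0.09  ]
bar1 [ 0.6326 -0.0073  0.1   ]
bar2 [0.6459 0.0361 0.09  ]
l hole [ 0.4284 -0.0377  0.08  ]
s hole [0.4271 0.059  0.08  ]
m hole [0.4261 0.1542 0.08  ]
t 4.95 at [0.6267 0.1128 0.221 ] [-1.7973e+02  1.2000e-01 -8.9990e+01] F [-0.3  0.3 -0.8] open 0.0006 grip 0.0
[0.08 0.17 9.1  0.   0.   0.01] rows>= 2.2
[0.  0.  5.3 0.  0.  0. ] rows>= 1.3
```

Converted, 8 cm / 40 = 0.2, 7 cm / 40 = 0.175.

Emit:
send_rows:
  plan:
    - [[0,0,0.05,0,0,0],[0,0,0.1,0,0,0],[0,0,0.1375,0,0,0],[0.0025,0,0.175,0,0,0],[0.0025,0,0.2,0,0,0],[0.0025,0,0.2,0,0,0],[0.0025,0,0.2,0,0,0],[0.0025,0,0.2,0,0,0]]
  fingers: 0.75

```text
clock: 5.62
tool_pos: [0.6261, 0.1116, 0.1384]
orientation: [-179.9, 0.0, -90.0]
force: [0.4, -0.3, 0.3]
opening: 0.0482
gripper_force: 0.0
```

Converted, 6 cm / 40 = 0.15, 5.5 cm / 40 = 0.1375.

Emit:
send_rows:
  plan:
    - [[0,0,0.0375,0,0,0],[0,0,0.075,0,0,0],[0,0,0.1125,0,0,0],[0,0,0.1375,0,0,0],[0,0,0.15,0,0,0],[0,0,0.15,0,0,0],[0,0,0.15,0,0,0]]

```text
clock: 6.2
tool_pos: [0.6261, 0.1115, 0.0783]
orientation: [-180.0, 0.0, -90.0]
force: [0.9, 0.5, -0.1]
opening: 0.0658
gripper_force: 0.0
```

Emit:
send_rows:
  plan:
    - [[0,0,0,0,0,0],[0,0,0,0,0,0],[0,0,0,0,0,0],[0,0,0,0,0,0],[0,0,0,0,0,0],[0,0,0,0,0,0],[0,0,0,0,0,0],[0,0,0,0,0,0]]
  fingers: 0

```text
clock: 6.87
tool_pos: [0.6256, 0.1114, 0.0776]
orientation: [180.0, -0.0, -90.0]
force: [-1.2, 0.3, -0.3]
opening: 0.0183
gripper_force: 0.0
```

Emit:
send_rows:
  plan:
    - [[0,0,0,0,0,0],[0,0,0,0,0,0],[0,0,0,0,0,0],[0,0,0,0,0,0],[0,0,0,0,0,0]]

```text
clock: 7.28
tool_pos: [0.6256, 0.1114, 0.0775]
orientation: [180.0, -0.0, -90.0]
force: [0.6, -0.2, 0.2]
opening: 0.0005
gripper_force: 0.0
```

The fingers shut on nothing; look before acting.

```bash
python3 - <<'E'
from h import *
import cv2
plan()
s=ctrl.snapshot("side");c=s["img"][180:320,180:300,::-1]
w=ctrl.snapshot("wrist")["img"][:,:,::-1]
cv2.imwrite("pics/g3.png",np.hstack([cv2.resize(c,(420,490),interpolation=cv2.INTER_CUBIC),cv2.resize(w[100:380,180:390],(367,490))]))
E
```

```text
t 7.28 at [0.6256 0.1114 0.0775] [180.  -0. -90.] F [ 0.6 -0.2  0.2] open 0.0005 grip 0.0
```

View pics/g3.png

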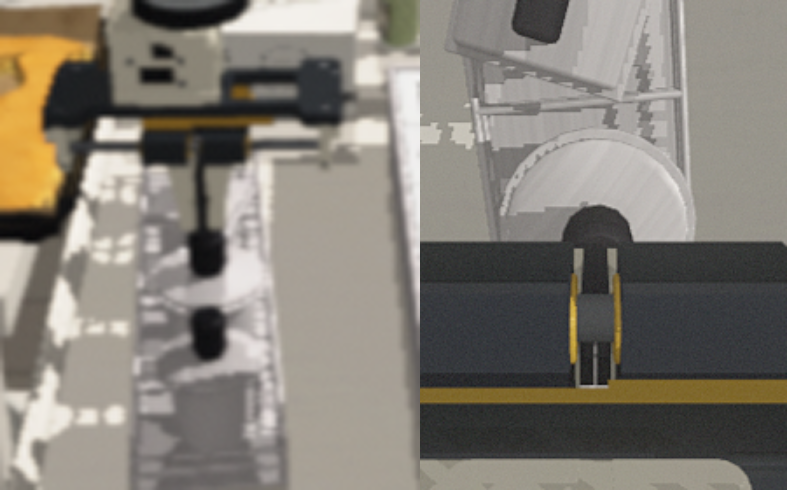

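The tips look higher than the reported TCP. I'll raise the arm and check the tip height against the projected TCP.

Converted, -12 cm / 40 = -0.3, -11 cm / 40 = -0.275.

Emit:
send_rows:
  plan:
    - [[0,0,-0.075,0,0,0],[0,0,-0.15,0,0,0],[0,0,-0.225,0,0,0],[0,0,-0.275,0,0,0],[0,0,-0.3,0,0,0],[0,0,-0.3,0,0,0],[0,0,-0.3,0,0,0],[0,0,-0.3,0,0,0]]
  fingers: 1

```text
clock: 8.05
tool_pos: [0.6247, 0.1112, 0.1958]
orientation: [179.9, -0.0, -90.0]
force: [0.8, -0.0, -0.9]
opening: 0.048
gripper_force: 0.0
```

```bash
python3 - <<'E'
from h import *
import cv2
plan()
p=ctrl.get_obs()["tool_pos"];out=[]
for n,(x,y),f in(("side",(160,140),3.2),("wrist",(140,140),1.42)):
    s=ctrl.snapshot(n);h=int(580/f) if n=="side" else 280
    w=120 if n=="side" else 280
    h=int(480/f) if n=="side" else 280
    im=cv2.resize(s["img"][y:y+h,x:x+w,::-1],None,fx=f,fy=f,interpolation=cv2.INTER_CUBIC)
    for dz,c in((0,(0,0,255)),(.02,(0,255,0)),(.04,(255,0,0))):
        q=(proj(s,p+[0,0,dz])-[x,y])*f;cv2.circle(im,tuple(int(v) for v in q),3,c,1);print(n,dz,q)
    out.append(im[:397] if n!="side" else cv2.resize(im,None,fx=1,fy=1))
h=max(i.shape[0] for i in out);out=[cv2.copyMakeBorder(i,0,h-i.shape[0],0,0,0) for i in out]
cv2.imwrite("pics/g4.png",np.hstack(out));print(np.hstack(out).shape)
E
```

```text
t 8.05 at [0.6247 0.1112 0.1958] [ 1.7986e+02 -3.0000e-02 -9.0010e+01] F [ 0.8 -0.  -0.9] open 0.048 grip 0.0
side 0 [243.28988016 238.16800728]
side 0.02 [241.81239648 214.01367731]
side 0.04 [240.30296397 189.33703872]
wrist 0 [200.50832692 134.99868071]
wrist 0.02 [200.84262404 150.261219  ]
wrist 0.04 [201.25381301 169.03430104]
(480, 782, 3)
```

View pics/g4.png

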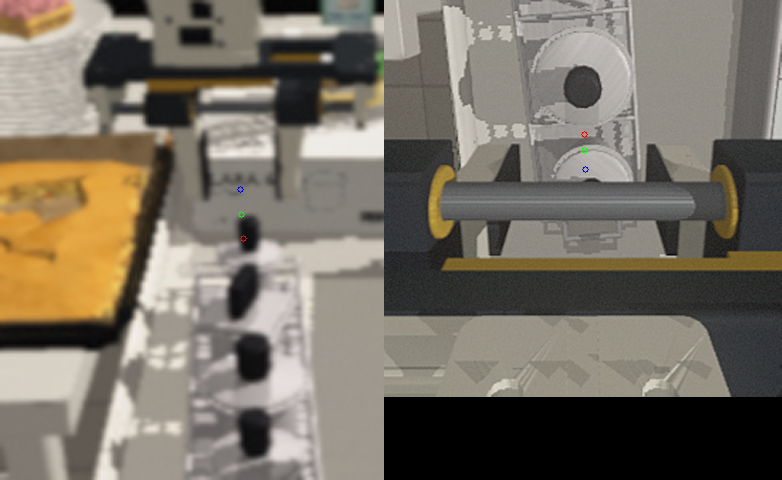

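Side view: the fingertips end at row 197, about 33 mm above the reported TCP (row 238). The true tips are therefore about 33 mm higher than reported, so I need to go that much deeper, watching the force.

Converted, 12 cm / 40 = 0.3, 10.5 cm / 40 = 0.2625.

Emit:
send_rows:
  plan:
    - [[0,0,0.075,0,0,0],[0,0,0.15,0,0,0],[0,0,0.2125,0,0,0],[0,0,0.2625,0,0,0],[0,0,0.3,0,0,0],[0,0,0.3,0,0,0],[0,0,0.3,0,0,0],[0,0,0.3,0,0,0]]
  fingers: 0.75

```text
clock: 8.82
tool_pos: [0.6261, 0.1115, 0.0781]
orientation: [-180.0, -0.0, -90.0]
force: [0.9, -1.0, 0.1]
opening: 0.0657
gripper_force: 0.0
```

Converted, 3.2 cm / 40 = 0.08, 2.9 cm / 40 = 0.0725.

Emit:
send_rows:
  plan:
    - [[0,0,0.0125,0,0,0],[0,0,0.025,0,0,0],[0,0,0.0375,0,0,0],[0,0,0.05,0,0,0],[0,0,0.0625,0,0,0],[0,0,0.0725,0,0,0],[0,0,0.08,0,0,0],[0,0,0.08,0,0,0]]

```text
clock: 9.48
tool_pos: [0.6251, 0.1112, 0.0446]
orientation: [179.9, -0.0, -90.0]
force: [0.2, -0.6, -0.8]
opening: 0.0655
gripper_force: 0.0
```

Emit:
send_rows:
  plan:
    - [[0,0,0,0,0,0],[0,0,0,0,0,0],[0,0,0,0,0,0],[0,0,0,0,0,0],[0,0,0,0,0,0],[0,0,0,0,0,0],[0,0,0,0,0,0],[0,0,0,0,0,0]]
  fingers: 0

```text
clock: 10.15
tool_pos: [0.6255, 0.1114, 0.0456]
orientation: [180.0, -0.0, -90.0]
force: [-0.1, 0.6, 1.4]
opening: 0.0272
gripper_force: 30.0
```

Emit:
send_rows:
  plan:
    - [[0,0,0,0,0,0],[0,0,0,0,0,0],[0,0,0,0,0,0]]

```text
clock: 10.4
tool_pos: [0.6255, 0.1114, 0.0456]
orientation: [180.0, -0.0, -90.0]
force: [-1.4, -0.4, 1.1]
opening: 0.0274
gripper_force: 30.0
```

Gripped at 27.4 mm (28 mm knob). Lift and carry.

Converted, -14 cm / 40 = -0.35, -13 cm / 40 = -0.325.

Emit:
send_rows:
  plan:
    - [[0,0,-0.025,0,0,0],[0,0,-0.0625,0,0,0],[0,0,-0.125,0,0,0],[0,0,-0.2,0,0,0],[0,0,-0.275,0,0,0],[0,0,-0.325,0,0,0],[0,0,-0.35,0,0,0],[0,0,-0.35,0,0,0]]

```text
clock: 11.07
tool_pos: [0.6268, 0.1118, 0.1885]
orientation: [-179.8, 0.1, -90.0]
force: [0.1, 0.3, -1.9]
opening: 0.0274
gripper_force: 30.0
```

Converted, 19.7 cm / 40 = 0.4925, 19.2 cm / 40 = 0.48, -0.5 degrees / 90 = -0.0056.

Emit:
send_rows:
  plan:
    - [[0.03,0.04,0,0,0,0],[0.0875,0.115,0,0,0,0],[0.15,0.2,0,0,0,0],[0.2175,0.2875,0,0,0,0],[0.28,0.3725,0,0,0,0],[0.3325,0.44,0,0,0,0],[0.3625,0.48,0,0,0,0],[0.3725,0.4925,0,0,0,-0.0056]]

```text
clock: 11.73
tool_pos: [0.4246, -0.0394, 0.1842]
orientation: [179.9, 0.0, -89.6]
force: [-0.6, -0.2, -2.2]
opening: 0.0275
gripper_force: 30.0
```

```bash
python3 - <<'E'
from h import *
import cv2
plan((.428,-.038,.10,-89.5))
w=ctrl.snapshot("wrist");cv2.imwrite("pics/g5.png",cv2.resize(w["img"][:,:,::-1],None,fx=1.4,fy=1.4));np.savez("w5.npz",**w)
E
```

```text
t 11.73 at [ 0.4246 -0.0394  0.1842] [ 1.7985e+02  1.0000e-02 -8.9580e+01] F [-0.6 -0.2 -2.2] open 0.0275 grip 30.0
[-0.14 -0.34  8.42  0.    0.   -0.08] rows>= 2.0
```

View pics/g5.png

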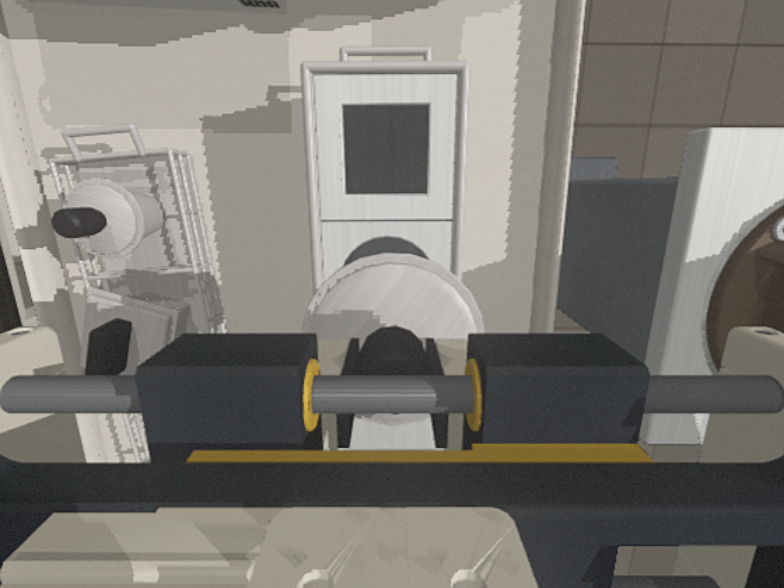

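The pot hangs level from the grip, with its opening partly visible beyond it. Lower.

Converted, 8 cm / 40 = 0.2, 7 cm / 40 = 0.175.

Emit:
send_rows:
  plan:
    - [[0,0,0.0375,0,0,0],[0,0,0.075,0,0,0],[0,0,0.1125,0,0,0],[0,0,0.15,0,0,0],[0,0,0.175,0,0,0],[0,0,0.2,0,0,0],[0,0,0.2,0,0,0],[0,0,0.2,0,0,0]]

```text
clock: 12.45
tool_pos: [0.4284, -0.0375, 0.1046]
orientation: [179.9, -0.1, -89.5]
force: [1.5, -0.8, -2.1]
opening: 0.0276
gripper_force: 30.0
```

Converted, 2.8 cm / 40 = 0.07, 1.5 cm / 40 = 0.0375.

Emit:
send_rows:
  plan:
    - [[0,0,0.0125,0,0,0],[0,0,0.025,0,0,0],[0,0,0.0375,0,0,0],[0,0,0.05,0,0,0],[0,0,0.06,0,0,0],[0,0,0.07,0,0,0],[0,0,0.07,0,0,0],[0,0,0.07,0,0,0]]

```text
clock: 13.12
tool_pos: [0.4285, -0.0377, 0.0774]
orientation: [180.0, -0.0, -89.5]
force: [0.0, -0.0, -1.2]
opening: 0.027
gripper_force: 30.0
```

Converted, 0.8 cm / 40 = 0.02, 0.6 cm / 40 = 0.015.

Emit:
send_rows:
  plan:
    - [[0,0,0.005,0,0,0],[0,0,0.01,0,0,0],[0,0,0.015,0,0,0],[0,0,0.02,0,0,0],[0,0,0.02,0,0,0],[0,0,0.02,0,0,0]]

```text
clock: 13.62
tool_pos: [0.4285, -0.0376, 0.0695]
orientation: [180.0, -0.0, -89.5]
force: [0.1, 0.2, -1.9]
opening: 0.0278
gripper_force: 30.0
```

Emit:
send_rows:
  plan:
    - [[0,0,0.0025,0,0,0],[0,0,0.005,0,0,0],[0,0,0.0075,0,0,0],[0,0,0.0075,0,0,0],[0,0,0.0075,0,0,0]]

```text
clock: 14.03
tool_pos: [0.4285, -0.0376, 0.0665]
orientation: [180.0, -0.0, -89.5]
force: [0.6, 0.3, -1.6]
opening: 0.0273
gripper_force: 30.0
```

Converted, 0.2 cm / 40 = 0.005, 0.1 cm / 40 = 0.0025.

Emit:
send_rows:
  plan:
    - [[0,0,0.0025,0,0,0],[0,0,0.005,0,0,0],[0,0,0.005,0,0,0],[0,0,0.005,0,0,0]]

```text
clock: 14.37
tool_pos: [0.4285, -0.0376, 0.0645]
orientation: [180.0, -0.0, -89.5]
force: [-0.2, 0.2, -2.3]
opening: 0.0274
gripper_force: 30.0
```

Converted, 0.2 cm / 40 = 0.005, 0.1 cm / 40 = 0.0025.

Emit:
send_rows:
  plan:
    - [[0,0,0.0025,0,0,0],[0,0,0.005,0,0,0],[0,0,0.005,0,0,0],[0,0,0.005,0,0,0]]

```text
clock: 14.7
tool_pos: [0.4285, -0.0376, 0.0625]
orientation: [180.0, -0.0, -89.5]
force: [-0.1, 0.3, -2.7]
opening: 0.0272
gripper_force: 30.0
```

Converted, 0.2 cm / 40 = 0.005, 0.1 cm / 40 = 0.0025.

Emit:
send_rows:
  plan:
    - [[0,0,0.0025,0,0,0],[0,0,0.005,0,0,0],[0,0,0.005,0,0,0],[0,0,0.005,0,0,0]]

```text
clock: 15.03
tool_pos: [0.4286, -0.0375, 0.0613]
orientation: [-180.0, -0.0, -89.5]
force: [-5.5, 2.1, 10.8]
opening: 0.027
gripper_force: 30.0
```

```bash
python3 - <<'E'
from h import *
import cv2
plan()
s=ctrl.snapshot("side");print(s["pose"][:3,3]);c=s["img"][170:300,230:370,::-1]
c=cv2.resize(c,None,fx=4.2,fy=4.2,interpolation=cv2.INTER_CUBIC)
cv2.imwrite("pics/g6.png",c)
E
```

```text
t 15.03 at [ 0.4286 -0.0375  0.0613] [-179.99   -0.    -89.48] F [-5.5  2.1 10.8] open 0.027 grip 30.0
[0.540649   0.90678637 0.64610649]
```

View pics/g6.png

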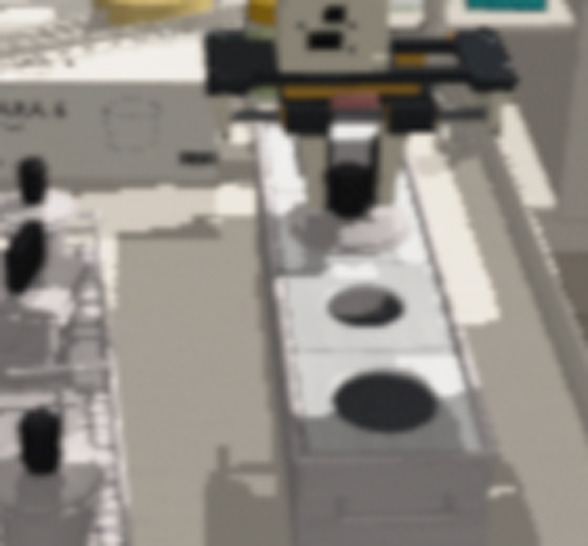

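Force +10.8 N at z 0.0613, and the picture shows the pot seated flat with the knob at about (350,190). Its foot had stood at about 8 mm in the caddy, so seat z = grasp z + 16 mm. Release and lift, then go to the small pot.

Emit:
send_rows:
  plan:
    - [[0,0,0,0,0,0],[0,0,0,0,0,0],[0,0,0,0,0,0],[0,0,0,0,0,0],[0,0,0,0,0,0],[0,0,0,0,0,0]]
  fingers: 0.75

```text
clock: 15.58
tool_pos: [0.4286, -0.0376, 0.0605]
orientation: [180.0, -0.0, -89.5]
force: [-0.1, 0.8, -0.3]
opening: 0.061
gripper_force: 0.0
```

Converted, -9 cm / 40 = -0.225, -8 cm / 40 = -0.2.

Emit:
send_rows:
  plan:
    - [[0,0,-0.0125,0,0,0],[0,0,-0.05,0,0,0],[0,0,-0.1125,0,0,0],[0,0,-0.1625,0,0,0],[0,0,-0.2,0,0,0],[0,0,-0.225,0,0,0],[0,0,-0.225,0,0,0]]

```text
clock: 16.17
tool_pos: [0.4301, -0.0373, 0.1531]
orientation: [-179.8, 0.1, -89.5]
force: [-0.2, 0.1, 0.2]
opening: 0.0657
gripper_force: 0.0
```

```bash
python3 -c "
from h import *
plan((.643,-.084,.15,-90),(.643,-.084,.0455,-90),(.643,-.084,.18,-90),(.4273,.0585,.18,-89.5),(.4273,.0585,.062,-89.5),(.4273,.0585,.15,-89.5),(.641,.0137,.15,-106),(.641,.0137,.0455,-106),(.641,.0137,.18,-106),(.4288,-.134,.18,-89.5),(.4288,-.134,.0625,-89.5),(.4288,-.134,.17,-89.5),(.62,.2035,.17,-90),(.62,.2035,.0455,-90))"
```

```text
t 16.17 at [ 0.4301 -0.0373  0.1531] [-1.7976e+02  5.0000e-02 -8.9470e+01] F [-0.2  0.1  0.2] open 0.0657 grip 0.0
[  4.87 -21.25   0.31   0.     0.     0.53] rows>= 5.2
[ 0.    0.   10.45  0.    0.    0.  ] rows>= 2.5
[  0.     0.   -13.45   0.     0.     0.  ] rows>= 3.2
[-14.25  21.57  -0.     0.     0.    -0.5 ] rows>= 6.2
[ 0.   0.  11.8  0.   0.  -0. ] rows>= 2.8
[ 0.   0.  -8.8  0.   0.  -0. ] rows>= 2.1
[  4.67 -21.33  -0.     0.     0.    16.5 ] rows>= 5.2
[ 0.    0.   10.45  0.    0.    0.  ] rows>= 2.5
[  0.     0.   -13.45   0.     0.     0.  ] rows>= 3.2
[ 20.05  16.33  -0.     0.     0.   -16.5 ] rows>= 6.2
[ 0.    0.   11.75  0.    0.   -0.  ] rows>= 2.8
[  0.     0.   -10.75   0.     0.    -0.  ] rows>= 2.6
[-33.58 -19.41  -0.     0.     0.     0.5 ] rows>= 9.3
[ 0.    0.   12.45  0.    0.    0.  ] rows>= 3.0
```

Converted, -21.4 cm / 40 = -0.535, -19 cm / 40 = -0.475, 0.5 degrees / 90 = 0.0056.

Emit:
send_rows:
  plan:
    - [[0.0175,-0.075,0,0,0,0],[0.04,-0.175,0,0,0,0],[0.0625,-0.275,0,0,0,0],[0.085,-0.375,0,0,0,0],[0.1075,-0.475,0,0,0,0],[0.12,-0.535,0,0,0,0.0056],[0.12,-0.535,0,0,0,0.0056],[0.12,-0.535,0,0,0,0.0056]]

```text
clock: 16.83
tool_pos: [0.643, -0.0841, 0.1482]
orientation: [179.8, -0.0, -90.1]
force: [-0.0, -0.1, 0.1]
opening: 0.0657
gripper_force: 0.0
```

Converted, 10.4 cm / 40 = 0.26, 9.5 cm / 40 = 0.2375.

Emit:
send_rows:
  plan:
    - [[0,0,0.05,0,0,0],[0,0,0.1,0,0,0],[0,0,0.15,0,0,0],[0,0,0.2,0,0,0],[0,0,0.2375,0,0,0],[0,0,0.26,0,0,0],[0,0,0.26,0,0,0],[0,0,0.26,0,0,0]]

```text
clock: 17.5
tool_pos: [0.6426, -0.0836, 0.0469]
orientation: [180.0, -0.0, -90.0]
force: [0.4, 0.1, 0.3]
opening: 0.0659
gripper_force: 0.0
```

```bash
python3 -c "
from h import *
plan((.643,-.084,.0455,-90))"
```

```text
t 17.5 at [ 0.6426 -0.0836  0.0469] [ 1.7998e+02 -1.0000e-02 -8.9970e+01] F [0.4 0.1 0.3] open 0.0659 grip 0.0
[ 0.04 -0.04  0.14  0.    0.    0.03] rows>= 0.0
```

Good; close and lift.

Emit:
send_rows:
  plan:
    - [[0,0,0,0,0,0],[0,0,0,0,0,0],[0,0,0,0,0,0],[0,0,0,0,0,0],[0,0,0,0,0,0],[0,0,0,0,0,0],[0,0,0,0,0,0],[0,0,0,0,0,0]]
  fingers: 0

```text
clock: 18.17
tool_pos: [0.6429, -0.0837, 0.0466]
orientation: [180.0, -0.0, -90.0]
force: [-0.7, 0.7, 1.1]
opening: 0.0194
gripper_force: 30.0
```

Emit:
send_rows:
  plan:
    - [[0,0,0,0,0,0],[0,0,0,0,0,0],[0,0,0,0,0,0],[0,0,0,0,0,0]]

```text
clock: 18.5
tool_pos: [0.6429, -0.0837, 0.0465]
orientation: [180.0, -0.0, -90.0]
force: [-0.3, 0.6, 1.2]
opening: 0.0189
gripper_force: 30.0
```

Converted, -14 cm / 40 = -0.35, -13 cm / 40 = -0.325.

Emit:
send_rows:
  plan:
    - [[0,0,-0.025,0,0,0],[0,0,-0.0625,0,0,0],[0,0,-0.125,0,0,0],[0,0,-0.2,0,0,0],[0,0,-0.275,0,0,0],[0,0,-0.325,0,0,0],[0,0,-0.35,0,0,0],[0,0,-0.35,0,0,0]]

```text
clock: 19.17
tool_pos: [0.6444, -0.0836, 0.1896]
orientation: [-179.7, 0.0, -90.0]
force: [0.7, 0.8, -1.8]
opening: 0.019
gripper_force: 30.0
```

```bash
python3 -c "
from h import *
plan((.4273,.0583,.185,-89.5))"
```

```text
t 19.17 at [ 0.6444 -0.0836  0.1896] [-1.7973e+02  2.0000e-02 -8.9990e+01] F [ 0.7  0.8 -1.8] open 0.019 grip 30.0
[-14.2   21.7    0.46   0.     0.    -0.49] rows>= 6.2
```

Converted, 21.6 cm / 40 = 0.54, -14.2 cm / 40 = -0.355, -0.5 degrees / 90 = -0.0056.

Emit:
send_rows:
  plan:
    - [[-0.03,0.045,0,0,0,0],[-0.0825,0.125,0,0,0,0],[-0.14,0.2125,0,0,0,0],[-0.1975,0.3,0,0,0,0],[-0.255,0.3875,0,0,0,0],[-0.31,0.47,0,0,0,0],[-0.345,0.525,0,0,0,0],[-0.355,0.54,0,0,0,-0.0056]]

```text
clock: 19.83
tool_pos: [0.423, 0.0589, 0.1852]
orientation: [179.9, 0.0, -89.4]
force: [-0.0, -0.1, -1.4]
opening: 0.0191
gripper_force: 30.0
```

Converted, 7 cm / 40 = 0.175, 6 cm / 40 = 0.15.

Emit:
send_rows:
  plan:
    - [[0,0,0,0,0,0],[0,0,0.0375,0,0,0],[0,0,0.075,0,0,0],[0,0,0.1125,0,0,0],[0,0,0.15,0,0,0],[0,0,0.175,0,0,0],[0,0,0.175,0,0,0],[0,0,0.175,0,0,0]]

```text
clock: 20.5
tool_pos: [0.4269, 0.0575, 0.1156]
orientation: [179.9, -0.1, -89.5]
force: [-0.0, -0.6, -1.8]
opening: 0.0192
gripper_force: 30.0
```

```bash
python3 - <<'E'
from h import *
import cv2
plan((.4273,.0583,.0645,-89.5))
s=ctrl.snapshot("side");c=s["img"][170:300,230:370,::-1]
cv2.imwrite("pics/g7.png",cv2.resize(c,None,fx=4.2,fy=4.2,interpolation=cv2.INTER_CUBIC))
E
```

```text
t 20.5 at [0.4269 0.0575 0.1156] [ 1.7987e+02 -1.0000e-01 -8.9540e+01] F [-0.  -0.6 -1.8] open 0.0192 grip 30.0
[-0.08 -0.04  5.11  0.    0.   -0.04] rows>= 1.2
```

View pics/g7.png

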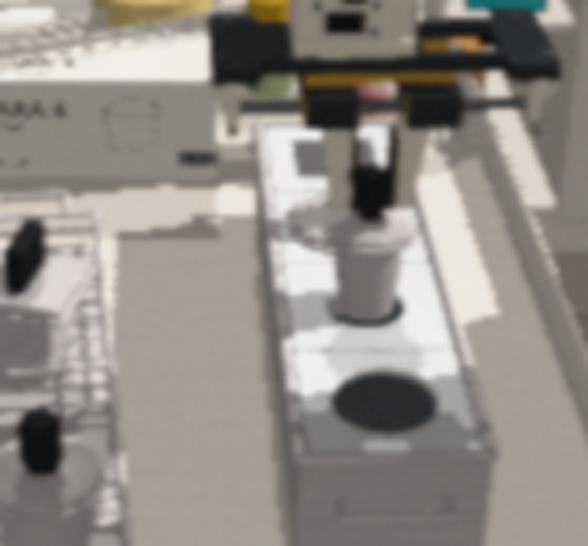

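The pot's foot is over the opening at about (367,310). Lower.

Converted, 4.9 cm / 40 = 0.1225, 4.4 cm / 40 = 0.11.

Emit:
send_rows:
  plan:
    - [[-0.0013,0,0.025,0,0,0],[-0.0013,0,0.05,0,0,0],[-0.0013,0,0.075,0,0,0],[-0.0013,0,0.095,0,0,0],[-0.0013,0,0.11,0,0,0],[-0.0013,0,0.1225,0,0,0],[-0.0013,0,0.1225,0,0,0],[-0.0013,0,0.1225,0,0,0]]

```text
clock: 21.22
tool_pos: [0.4271, 0.0588, 0.0677]
orientation: [180.0, -0.0, -89.5]
force: [0.0, 0.3, -1.6]
opening: 0.0193
gripper_force: 30.0
```

Converted, 0.3 cm / 40 = 0.0075, 0.2 cm / 40 = 0.005.

Emit:
send_rows:
  plan:
    - [[0,0,0.0025,0,0,0],[0,0,0.005,0,0,0],[0,0,0.0075,0,0,0],[0,0,0.0075,0,0,0],[0,0,0.0075,0,0,0]]

```text
clock: 21.63
tool_pos: [0.427, 0.0588, 0.0646]
orientation: [-180.0, 0.0, -89.5]
force: [0.1, -0.1, -1.0]
opening: 0.0194
gripper_force: 30.0
```

Then the last 2–3 mm, a release and a lift.

Converted, 0.3 cm / 40 = 0.0075, 0.2 cm / 40 = 0.005.

Emit:
send_rows:
  plan:
    - [[0,0,0.0025,0,0,0],[0,0,0.005,0,0,0],[0,0,0.0075,0,0,0],[0,0,0.0075,0,0,0]]

```text
clock: 21.97
tool_pos: [0.427, 0.0588, 0.0624]
orientation: [-180.0, -0.0, -89.5]
force: [-5.3, 0.4, 11.1]
opening: 0.0193
gripper_force: 30.0
```

Emit:
send_rows:
  plan:
    - [[0,0,0,0,0,0],[0,0,0,0,0,0],[0,0,0,0,0,0],[0,0,0,0,0,0],[0,0,0,0,0,0],[0,0,0,0,0,0],[0,0,0,0,0,0]]
  fingers: 0.75

```text
clock: 22.55
tool_pos: [0.427, 0.0588, 0.0615]
orientation: [180.0, -0.0, -89.5]
force: [0.0, -0.8, -0.4]
opening: 0.06
gripper_force: 0.0
```

Emit:
send_rows:
  plan:
    - [[0,0,-0.0125,0,0,0],[0,0,-0.05,0,0,0],[0,0,-0.1125,0,0,0],[0,0,-0.1625,0,0,0],[0,0,-0.2,0,0,0],[0,0,-0.225,0,0,0],[0,0,-0.225,0,0,0],[0,0,-0.225,0,0,0]]

```text
clock: 23.22
tool_pos: [0.4272, 0.059, 0.152]
orientation: [-179.9, 0.1, -89.5]
force: [-0.8, 0.6, -0.5]
opening: 0.0661
gripper_force: 0.0
```

```bash
python3 -c "
from h import *
plan((.641,.0137,.15,-106))"
```

```text
t 23.22 at [0.4272 0.059  0.152 ] [-1.7993e+02  5.0000e-02 -8.9500e+01] F [-0.8  0.6 -0.5] open 0.0661 grip 0.0
[  4.71 -21.34   0.2    0.     0.    16.5 ] rows>= 5.2
```

Small pot is seated. Now the square pot.

Converted, -21.4 cm / 40 = -0.535, -19 cm / 40 = -0.475, 16.5 degrees / 90 = 0.1833.

Emit:
send_rows:
  plan:
    - [[0.0175,-0.075,0,0,0,0.0222],[0.04,-0.175,0,0,0,0.0556],[0.0625,-0.275,0,0,0,0.0889],[0.085,-0.375,0,0,0,0.1222],[0.105,-0.475,0,0,0,0.1556],[0.1175,-0.535,0.0025,0,0,0.1833],[0.1175,-0.535,0.0025,0,0,0.1833],[0.1175,-0.535,0.0025,0,0,0.1833]]

```text
clock: 23.88
tool_pos: [0.6412, 0.0129, 0.1476]
orientation: [179.8, -0.1, -106.1]
force: [-1.9, -0.1, -0.5]
opening: 0.0657
gripper_force: 0.0
```

Converted, 10.4 cm / 40 = 0.26, 9.5 cm / 40 = 0.2375.

Emit:
send_rows:
  plan:
    - [[0,0,0.05,0,0,0],[0,0,0.1,0,0,0],[0,0,0.15,0,0,0],[0,0,0.2,0,0,0],[0,0,0.2375,0,0,0],[0,0,0.26,0,0,0],[0,0,0.26,0,0,0],[0,0,0.26,0,0,0]]

```text
clock: 24.55
tool_pos: [0.6408, 0.0138, 0.0467]
orientation: [180.0, -0.0, -105.9]
force: [0.7, 0.5, -0.5]
opening: 0.0654
gripper_force: 0.0
```

Emit:
send_rows:
  plan:
    - [[0,0,0,0,0,0],[0,0,0,0,0,0],[0,0,0,0,0,0],[0,0,0,0,0,0],[0,0,0,0,0,0],[0,0,0,0,0,0],[0,0,0,0,0,0],[0,0,0,0,0,0]]
  fingers: 0

```text
clock: 25.22
tool_pos: [0.6414, 0.0136, 0.0466]
orientation: [180.0, -0.0, -106.0]
force: [1.0, 0.2, -0.2]
opening: 0.018
gripper_force: 0.0
```

Emit:
send_rows:
  plan:
    - [[0,0,0,0,0,0],[0,0,0,0,0,0],[0,0,0,0,0,0],[0,0,0,0,0,0]]

```text
clock: 25.55
tool_pos: [0.6412, 0.0136, 0.0464]
orientation: [180.0, -0.0, -106.0]
force: [0.3, 0.5, -0.4]
opening: 0.0136
gripper_force: 30.0
```

Converted, -14.5 cm / 40 = -0.3625, -13 cm / 40 = -0.325.

Emit:
send_rows:
  plan:
    - [[0,0,-0.025,0,0,0],[0,0,-0.0625,0,0,0],[0,0,-0.125,0,0,0],[0,0,-0.2,0,0,0],[0,0,-0.275,0,0,0],[0,0,-0.325,0,0,0],[0,0,-0.3625,0,0,0],[0,0,-0.3625,0,0,0]]

```text
clock: 26.22
tool_pos: [0.6434, 0.0138, 0.1965]
orientation: [-179.6, 0.2, -106.0]
force: [0.5, -0.1, -0.7]
opening: 0.0139
gripper_force: 30.0
```

```bash
python3 -c "
from h import *
plan((.4288,-.134,.19,-89.5))"
```

```text
t 26.22 at [0.6434 0.0138 0.1965] [-1.7965e+02  1.6000e-01 -1.0597e+02] F [ 0.5 -0.1 -0.7] open 0.0139 grip 30.0
[ 20.12  16.56   0.65   0.     0.   -16.47] rows>= 6.3
```

Converted, 20 cm / 40 = 0.5, 1.6 cm / 40 = 0.04, -16.5 degrees / 90 = -0.1833.

Emit:
send_rows:
  plan:
    - [[0.04,0.0325,0,0,0,-0.0111],[0.1125,0.0925,0,0,0,-0.0389],[0.195,0.16,0,0,0,-0.0722],[0.275,0.225,0,0,0,-0.1056],[0.355,0.29,0,0,0,-0.1333],[0.425,0.3475,0,0,0,-0.1611],[0.48,0.3925,0,0,0,-0.1778],[0.5,0.41,0,0,0,-0.1833]]

```text
clock: 26.88
tool_pos: [0.4247, -0.1348, 0.1913]
orientation: [179.9, 0.0, -89.5]
force: [0.3, 0.5, -2.7]
opening: 0.0134
gripper_force: 30.0
```

Converted, 7 cm / 40 = 0.175, 6 cm / 40 = 0.15.

Emit:
send_rows:
  plan:
    - [[0,0,0,0,0,0],[0,0,0.0375,0,0,0],[0,0,0.075,0,0,0],[0,0,0.1125,0,0,0],[0,0,0.15,0,0,0],[0,0,0.175,0,0,0],[0,0,0.175,0,0,0],[0,0,0.175,0,0,0]]

```text
clock: 27.55
tool_pos: [0.4288, -0.1331, 0.1211]
orientation: [179.9, -0.0, -89.5]
force: [0.0, -0.1, -0.9]
opening: 0.0138
gripper_force: 30.0
```

```bash
python3 - <<'E'
from h import *
import cv2
plan((.4288,-.134,.0665,-89.5))
s=ctrl.snapshot("top");c=s["img"][190:270,180:330,::-1]
w=ctrl.snapshot("wrist")["img"][100:380,100:460,::-1]
c=cv2.resize(c,(400,213),interpolation=cv2.INTER_CUBIC)
d=ctrl.snapshot("side")["img"][170:270,260:360,::-1]
d=cv2.resize(d,(400,387),interpolation=cv2.INTER_CUBIC)
cv2.imwrite("pics/g8.png",np.hstack([np.vstack([c,d]),cv2.resize(w,(400,600))]))
E
```

```text
t 27.55 at [ 0.4288 -0.1331  0.1211] [ 1.799e+02 -2.000e-02 -8.948e+01] F [ 0.  -0.1 -0.9] open 0.0138 grip 30.0
[0.09 0.   5.46 0.   0.   0.02] rows>= 1.3
```

View pics/g8.png

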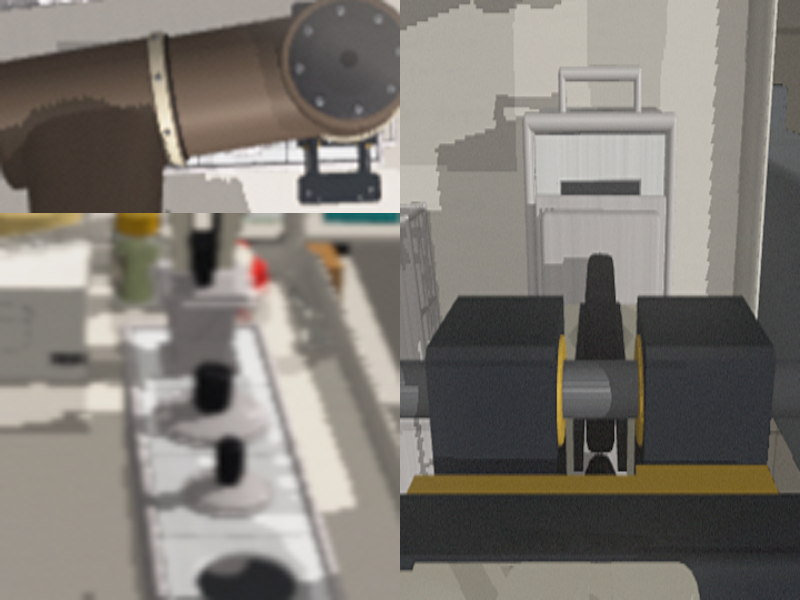

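The pot is square to the rail and centred across it: pot columns 538–665, opening 562–640. The two earlier pots hang level. Lower.

Emit:
send_rows:
  plan:
    - [[0.0013,0,0.025,0,0,0],[0.0013,0,0.05,0,0,0],[0.0013,0,0.075,0,0,0],[0.0013,0,0.1,0,0,0],[0.0013,0,0.12,0,0,0],[0.0013,0,0.1325,0,0,0],[0.0013,0,0.1325,0,0,0],[0.0013,0,0.1325,0,0,0]]

```text
clock: 28.37
tool_pos: [0.4288, -0.1339, 0.0688]
orientation: [-180.0, -0.0, -89.5]
force: [0.1, -0.2, -2.6]
opening: 0.0136
gripper_force: 30.0
```

Emit:
send_rows:
  plan:
    - [[0,0,0.0025,0,0,0],[0,0,0.005,0,0,0],[0,0,0.0075,0,0,0],[0,0,0.0075,0,0,0],[0,0,0.0075,0,0,0]]

```text
clock: 28.78
tool_pos: [0.4287, -0.1339, 0.0657]
orientation: [-180.0, 0.0, -89.5]
force: [0.4, 0.1, -2.0]
opening: 0.0139
gripper_force: 30.0
```

Converted, 0.35 cm / 40 = 0.0088, 0.3 cm / 40 = 0.0075.

Emit:
send_rows:
  plan:
    - [[0,0,0.0025,0,0,0],[0,0,0.005,0,0,0],[0,0,0.0075,0,0,0],[0,0,0.0088,0,0,0],[0,0,0.0088,0,0,0]]

```text
clock: 29.2
tool_pos: [0.4286, -0.1339, 0.0623]
orientation: [180.0, -0.0, -89.5]
force: [-1.1, 0.8, 1.9]
opening: 0.0136
gripper_force: 30.0
```

Rim contact (force reversed). Release, lift, go to the medium pot.

Converted, 0.05 cm / 40 = 0.0013.

Emit:
send_rows:
  plan:
    - [[0,0,0.0013,0,0,0],[0,0,0.0013,0,0,0],[0,0,0.0013,0,0,0],[0,0,0.0013,0,0,0],[0,0,0.0013,0,0,0],[0,0,0.0013,0,0,0],[0,0,0.0013,0,0,0],[0,0,0.0013,0,0,0]]
  fingers: 0.75

```text
clock: 29.87
tool_pos: [0.4287, -0.1339, 0.0616]
orientation: [-180.0, -0.0, -89.5]
force: [-0.1, -0.4, 0.6]
opening: 0.061
gripper_force: 0.0
```

Converted, -9 cm / 40 = -0.225, -8 cm / 40 = -0.2.

Emit:
send_rows:
  plan:
    - [[0,0,-0.0125,0,0,0],[0,0,-0.05,0,0,0],[0,0,-0.1125,0,0,0],[0,0,-0.1625,0,0,0],[0,0,-0.2,0,0,0],[0,0,-0.225,0,0,0],[0,0,-0.225,0,0,0],[0,0,-0.225,0,0,0]]

```text
clock: 30.53
tool_pos: [0.4287, -0.1338, 0.1516]
orientation: [-180.0, 0.0, -89.5]
force: [-0.5, -0.3, -0.2]
opening: 0.0659
gripper_force: 0.0
```

Converted, -23 cm / 40 = -0.575, -20 cm / 40 = -0.5.

Emit:
send_rows:
  plan:
    - [[-0.05,-0.03,0,0,0,0],[-0.125,-0.0725,0,0,0,0],[-0.2,-0.115,0,0,0,0],[-0.275,-0.16,0,0,0,0],[-0.35,-0.2025,0,0,0,0],[-0.425,-0.245,0,0,0,0],[-0.5,-0.29,0,0,0,0],[-0.575,-0.3325,0,0,0,0]]

```text
clock: 31.2
tool_pos: [0.5595, 0.0986, 0.1499]
orientation: [179.9, -0.1, -89.5]
force: [0.8, -0.8, -0.5]
opening: 0.0656
gripper_force: 0.0
```

Converted, -10.6 cm / 40 = -0.265, -10 cm / 40 = -0.25, 0.5 degrees / 90 = 0.0056.

Emit:
send_rows:
  plan:
    - [[-0.075,-0.0425,0,0,0,0],[-0.15,-0.0875,0,0,0,0],[-0.2125,-0.125,0,0,0,0],[-0.25,-0.145,0,0,0,0],[-0.265,-0.1525,0,0,0,0.0056],[-0.265,-0.1525,0,0,0,0.0056],[-0.265,-0.1525,0,0,0,0.0056],[-0.265,-0.1525,0,0,0,0.0056]]

```text
clock: 31.87
tool_pos: [0.6189, 0.2027, 0.1511]
orientation: [179.9, -0.0, -90.0]
force: [0.6, -0.3, -0.3]
opening: 0.066
gripper_force: 0.0
```

```bash
python3 - <<'E'
from h import *
import cv2
plan((.62,.2035,.0455,-90))
w=ctrl.snapshot("wrist");np.savez("w9.npz",**w)
a=w["img"][60:300,150:410,::-1];d=ctrl.snapshot("side")["img"][170:330,190:360,::-1]
cv2.imwrite("pics/g9.png",np.hstack([cv2.resize(a,None,fx=1.5,fy=1.5),cv2.resize(d,(382,360),interpolation=cv2.INTER_CUBIC)]))
print(proj(w,(.62,.2035,.09)),proj(w,(.62,.2035,.106)))
E
```

```text
t 31.87 at [0.6189 0.2027 0.1511] [ 1.7994e+02 -3.0000e-02 -9.0030e+01] F [ 0.6 -0.3 -0.3] open 0.066 grip 0.0
[-0.08 -0.11 10.56  0.    0.   -0.03] rows>= 2.5
[279.63308315 212.64109984] [279.64588394 217.69243619]
```

View pics/g9.png

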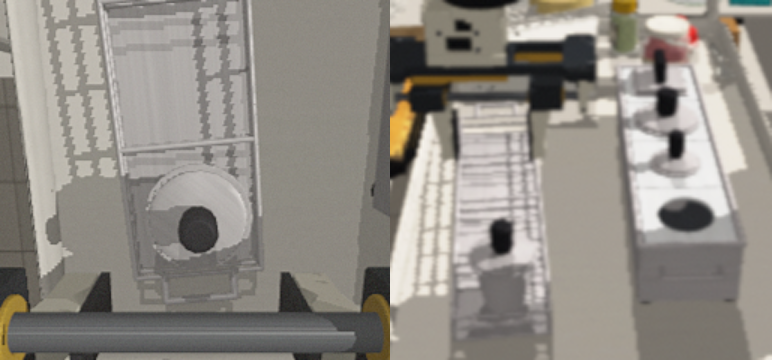

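Three pots hang in their openings. The medium knob at crop (198,230) gives x≈0.618, y≈0.204. Grasp.

Emit:
send_rows:
  plan:
    - [[-0.0025,0.0025,0.05,0,0,0],[-0.0025,0.0025,0.1,0,0,0],[-0.0025,0.0025,0.15,0,0,0],[-0.0025,0.0025,0.2,0,0,0],[-0.0025,0.0025,0.2375,0,0,0],[-0.0025,0.0025,0.2625,0,0,0],[-0.0025,0.0025,0.2625,0,0,0],[-0.0025,0.0025,0.2625,0,0,0]]

```text
clock: 32.63
tool_pos: [0.6187, 0.2043, 0.0469]
orientation: [180.0, -0.0, -90.0]
force: [0.4, -0.1, 1.2]
opening: 0.0656
gripper_force: 0.0
```

Emit:
send_rows:
  plan:
    - [[0,0,0,0,0,0],[0,0,0,0,0,0],[0,0,0,0,0,0],[0,0,0,0,0,0],[0,0,0,0,0,0],[0,0,0,0,0,0],[0,0,0,0,0,0],[0,0,0,0,0,0]]
  fingers: 0

```text
clock: 33.3
tool_pos: [0.6185, 0.2048, 0.0466]
orientation: [180.0, -0.0, -90.0]
force: [-0.9, 0.5, 0.9]
opening: 0.023
gripper_force: 30.0
```

Emit:
send_rows:
  plan:
    - [[0,0,0,0,0,0],[0,0,0,0,0,0],[0,0,0,0,0,0],[0,0,0,0,0,0]]

```text
clock: 33.63
tool_pos: [0.6186, 0.2048, 0.0466]
orientation: [180.0, -0.0, -90.0]
force: [-1.1, -0.6, 1.1]
opening: 0.0233
gripper_force: 30.0
```

Converted, -14 cm / 40 = -0.35, -13 cm / 40 = -0.325.

Emit:
send_rows:
  plan:
    - [[0,0,-0.025,0,0,0],[0,0,-0.0625,0,0,0],[0,0,-0.125,0,0,0],[0,0,-0.2,0,0,0],[0,0,-0.275,0,0,0],[0,0,-0.325,0,0,0],[0,0,-0.35,0,0,0],[0,0,-0.35,0,0,0]]

```text
clock: 34.3
tool_pos: [0.6198, 0.2054, 0.1895]
orientation: [-179.8, 0.1, -90.0]
force: [0.3, -0.7, -2.7]
opening: 0.023
gripper_force: 30.0
```

```bash
python3 -c "
from h import *
plan((.4262,.154,.185,-89.5))"
```

```text
t 34.3 at [0.6198 0.2054 0.1895] [-1.7977e+02  1.3000e-01 -8.9990e+01] F [ 0.3 -0.7 -2.7] open 0.023 grip 30.0
[ 5.13 19.36  0.45  0.    0.   -0.49] rows>= 4.8
```

Converted, 19.2 cm / 40 = 0.48, 5.05 cm / 40 = 0.1263, -0.5 degrees / 90 = -0.0056.

Emit:
send_rows:
  plan:
    - [[0.0125,0.045,0,0,0,0],[0.0325,0.125,0,0,0,0],[0.055,0.21,0,0,0,0],[0.0775,0.295,0,0,0,0],[0.1,0.38,0,0,0,0],[0.1175,0.445,0,0,0,0],[0.1263,0.48,0,0,0,-0.0056],[0.1263,0.48,0,0,0,-0.0056]]

```text
clock: 34.97
tool_pos: [0.4231, 0.1526, 0.1853]
orientation: [179.9, -0.0, -89.5]
force: [0.0, -0.9, -2.7]
opening: 0.0234
gripper_force: 30.0
```

Converted, 7 cm / 40 = 0.175, 6 cm / 40 = 0.15.

Emit:
send_rows:
  plan:
    - [[0,0,0,0,0,0],[0,0,0.0375,0,0,0],[0,0,0.075,0,0,0],[0,0,0.1125,0,0,0],[0,0,0.15,0,0,0],[0,0,0.175,0,0,0],[0,0,0.175,0,0,0],[0,0,0.175,0,0,0]]

```text
clock: 35.63
tool_pos: [0.4267, 0.1539, 0.1156]
orientation: [179.9, -0.1, -89.5]
force: [0.6, 0.3, -2.3]
opening: 0.023
gripper_force: 30.0
```

```bash
python3 - <<'E'
from h import *
import cv2
plan((.4262,.154,.0665,-89.5))
s=ctrl.snapshot("side");c=s["img"][170:300,230:370,::-1]
cv2.imwrite("pics/g10.png",cv2.resize(c,None,fx=4.2,fy=4.2,interpolation=cv2.INTER_CUBIC))
E
```

```text
t 35.63 at [0.4267 0.1539 0.1156] [ 1.7989e+02 -1.1000e-01 -8.9520e+01] F [ 0.6  0.3 -2.3] open 0.023 grip 30.0
[-0.01  0.05  4.91  0.    0.   -0.02] rows>= 1.2
```

View pics/g10.png

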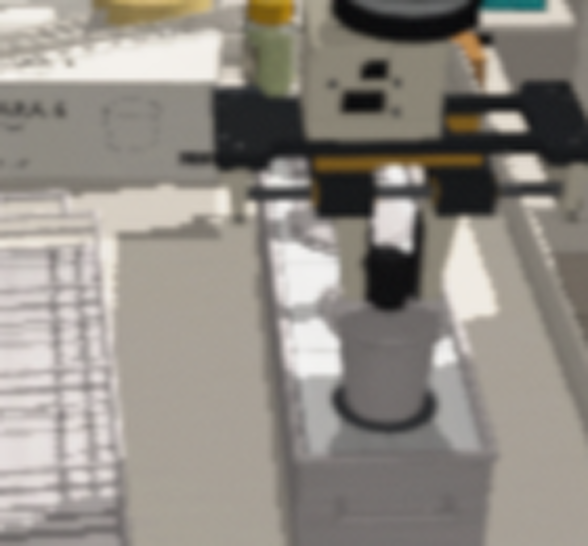

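The foot is centred in the opening at about (386,402). Lower.

Converted, 4.9 cm / 40 = 0.1225, 0.05 cm / 40 = 0.0013.

Emit:
send_rows:
  plan:
    - [[0,0.0013,0.025,0,0,0],[0,0.0013,0.05,0,0,0],[0,0.0013,0.075,0,0,0],[0,0.0013,0.095,0,0,0],[0,0.0013,0.11,0,0,0],[0,0.0013,0.1225,0,0,0],[0,0.0013,0.1225,0,0,0],[0,0.0013,0.1225,0,0,0]]

```text
clock: 36.35
tool_pos: [0.4263, 0.1543, 0.0677]
orientation: [180.0, -0.0, -89.5]
force: [0.1, 0.0, -2.6]
opening: 0.0235
gripper_force: 30.0
```

Emit:
send_rows:
  plan:
    - [[0,0,0.0025,0,0,0],[0,0,0.005,0,0,0],[0,0,0.0075,0,0,0],[0,0,0.0075,0,0,0],[0,0,0.0075,0,0,0]]

```text
clock: 36.77
tool_pos: [0.4262, 0.1543, 0.0646]
orientation: [-180.0, 0.0, -89.5]
force: [-0.6, 0.1, -2.0]
opening: 0.0231
gripper_force: 30.0
```

Converted, 0.3 cm / 40 = 0.0075, 0.2 cm / 40 = 0.005.

Emit:
send_rows:
  plan:
    - [[0,0,0.0025,0,0,0],[0,0,0.005,0,0,0],[0,0,0.0075,0,0,0],[0,0,0.0075,0,0,0]]

```text
clock: 37.1
tool_pos: [0.426, 0.1544, 0.0622]
orientation: [180.0, -0.0, -89.5]
force: [-6.6, 1.1, 9.8]
opening: 0.0234
gripper_force: 30.0
```

Seated. Release, lift, and move clear to the +y side for a final look.

Emit:
send_rows:
  plan:
    - [[0,0,0,0,0,0],[0,0,0,0,0,0],[0,0,0,0,0,0],[0,0,0,0,0,0],[0,0,0,0,0,0],[0,0,0,0,0,0],[0,0,0,0,0,0],[0,0,0,0,0,0]]
  fingers: 0.75

```text
clock: 37.77
tool_pos: [0.4262, 0.1543, 0.0615]
orientation: [180.0, -0.0, -89.5]
force: [-0.2, 0.8, 0.5]
opening: 0.0649
gripper_force: 0.0
```

Converted, -16 cm / 40 = -0.4, -14 cm / 40 = -0.35.

Emit:
send_rows:
  plan:
    - [[0,0,-0.0125,0,0,0],[0,0,-0.05,0,0,0],[0,0,-0.125,0,0,0],[0,0,-0.2,0,0,0],[0,0,-0.275,0,0,0],[0,0,-0.35,0,0,0],[0,0,-0.4,0,0,0],[0,0,-0.4,0,0,0]]

```text
clock: 38.43
tool_pos: [0.4284, 0.1555, 0.2267]
orientation: [-179.6, 0.2, -89.5]
force: [-0.3, 0.2, 0.4]
opening: 0.066
gripper_force: 0.0
```

Emit:
send_rows:
  plan:
    - [[-0.0875,0,0,0,0,0],[-0.175,0,0,0,0,0],[-0.2625,0,0,0,0,0],[-0.35,0,0,0,0,0],[-0.4375,0,0,0,0,0],[-0.525,0,0,0,0,0],[-0.575,0,0,0,0,0],[-0.575,0,0,0,0,0]]

```text
clock: 39.1
tool_pos: [0.4238, 0.3877, 0.2204]
orientation: [180.0, -0.1, -89.4]
force: [0.2, 0.1, -0.3]
opening: 0.0658
gripper_force: 0.0
```

```bash
python3 - <<'E'
from h import *
import cv2
plan()
t=ctrl.snapshot("top")["img"][190:270,180:420,::-1];s=ctrl.snapshot("side")["img"][150:280,270:370,::-1]
cv2.imwrite("pics/f.png",np.hstack([cv2.resize(t,(480,160)) if 0 else cv2.copyMakeBorder(cv2.resize(t,(480,160),interpolation=cv2.INTER_CUBIC),0,230,0,0,0),cv2.resize(s,(300,390),interpolation=cv2.INTER_CUBIC)]))
E
```

```text
t 39.1 at [0.4238 0.3877 0.2204] [ 1.7997e+02 -6.0000e-02 -8.9360e+01] F [ 0.2  0.1 -0.3] open 0.0658 grip 0.0
```

View pics/f.png

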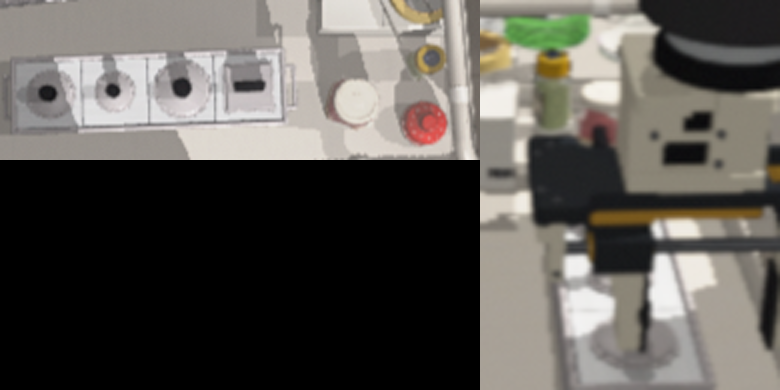

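All four pots sit centred in their own plates, with knobs at crop (47,93), (113,91), (181,88) and the bar at (250,86). The jar and timer are where they were.

```bash
python3 -c "
from plant import ctrl
print(ctrl.close_job())"
```

```text
the job is handed in; nothing more can be done
None
```

All four pots hang seated and level in their own openings, the timer and jar look unmoved, and I handed the job in at about 39 s; no verdict came back.

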